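Clamp down a test specimen with the strap clamp

ROBOT

A 6-joint arm with a two-finger parallel gripper is mounted at the origin on the work surface. World frame = base frame: x ahead of the robot, y to its left, z up, the work surface at z = 0. Lengths are in m, angles in rad, forces in N, time in s.
With the tool pointing down it reaches from about 0.3 to 0.825 m from the base axis. Payload 5.4 kg.
Tool frame: the origin (TCP) lies on the centre line of the jaws, within the pads' length; the fingertips stand 25 mm ahead of it and the grasp point (between the pads) lies 6 mm ahead of it (ctrl.finger_overhang is the distance from the TCP to the fingertips, in m); z points along the fingers, y is the direction in which the jaws open and shut (so a half turn about z gives the same grasp; the last joint's range is limited). The gripper opens to 92 mm and grips with 3 to 60 N. Pads are 20 mm wide; open, the fingers measure 128 mm over their backs; the gripper's body (75 mm by 189 mm) begins 69 mm behind the grasp point.
Start: joints at [1.033, 0.158, 1.597, -0, 1.386, -0.21], TCP at [0.185, 0.544, 0.24] pointing down, gripper open.
Joint ranges: [-2.91, 2.91], [-0.94, 2.29], [0.18, 2.7], [-1.29, 4.43], [0.17, 2.64], [-3, 3]. Speed limits (rad/s): [2.57, 2.57, 3.14, 3.14, 3.14, 3.14].

INTERFACE

Orientations are given as a rotation vector (axis times angle).
In Python, from cell import read_state, imaging, order, ctrl gives the robot as it stands.
- The arm moves only by the tool step_arm, never from a script. Its argument "series" is a list of rows, each a list of 4 numbers: the shift along the tool's x, y, z in cm, then the turn about the tool's z in degrees. In form: [[tx, ty, tz, roll], ...]. A call has 1 to 5 rows; each row shifts and turns the pose as measured when the row begins, along the tool's axes as they then stand; what a row does not reach is not made up. A row lasts 1/10 s, in which the tool goes at most 50 mm and 8.59 degrees, less where a joint would pass 70% of its speed; a pose out of reach is approached as far as the arm can. A call is refused whole if a number of a shift passes 5 or a number of a turn 8.59, either way. A call with a gripper value outside its range is refused whole. "claw" is the finger opening in cm, from 0 to 9.19, set as the call begins (left out, the last holds). The fingers move at their own pace and stop on an object; "newtons" is the grip in N (left out, the last holds). Time passes only in rows, so rows that do not move let the fingers close. It gives the time, the measured TCP pose, the force and the opening at its end, in the units of the state.
- read_state(): the state, without advancing time (a new reading comes with each control period).
- imaging.capture(name): name is "side" or "top"; returns a dict with "pixels" (420x560x3 uint8, blue, green, red), "intrinsics" (3x3 intrinsics, pixels), "k1" (the pictures are not rectified: a ray, as slopes to the right and down, at radius r is drawn at 1 + k1 r^2 times it, then the intrinsics apply), "T" (4x4, takes a point from camera to world coordinates). Camera axes: x right, y down, z forward; pixel columns grow to the right and rows downward; lengths in m; the calibration is good to about 2 mm. A picture is of the moment at which its call begins. There is no depth.
- order.job_done(): hands the job in, once; it reports no verdict.
The state is a dict: "time": time; "qpos": joint angles; "qvel": joint speeds; "joint_torque": joint torques, N m; "ee_pos": TCP position; "tool_rot": TCP orientation; "contact_force": force on the tool from outside, world axes, zero at the start; "ft_torque": the same for the moment, N m; "gripper_width": finger opening in m.
Only numpy, scipy, OpenCV 4.12 (cv2) and the standard library are available. Lean on these libraries where they do the work, as an engineer would, in place of code of your own. Each camera call takes 0.05 s, during which the arm holds its last target.

TASK

One end of the white test specimen on the aluminium bed is already clamped; at the other end the strap clamp is still swung open. Using one finger or the closed fingertips, push the open steel strap round over the specimen until it rests against its stop pin, then push that clamp's black locking lever clockwise (seen from above) until it comes up tight, and move clear. Only push: do not take anything between the fingers, do not lock the lever before the strap is home, and do not shift the specimen or the loose things on the bench.

Things in the scene. Friction and masses are not known exactly. Their poses are not given: they have to be found in the camera images.
- bed: Aluminium specimen bed, 200 (x) by 320 mm (y), fixed on the bench; origin at the centre of its underside. Frame top 40 mm, recessed perforated steel plate 36 mm above the bench. Its +x side has a fence strip with two wing nuts (tops 62 mm up). On its -x rim stand two alike strap clamps, 100 mm either side of the middle; either may be the open one.
- clamp: Fixed base of the open strap clamp. Origin on the vertical stud axis at the frame top (40 mm above the bench), z up. Strap and lever both turn about this z axis. x is the direction the strap points in when home. The stop pin (8 mm thick, 26 mm tall) stands at x = 40, y = -17.5 mm, so the strap swings home clockwise seen from above.
- strap (a joint): Angle of the open clamp's steel strap, rad: 0 = home at the stop pin; positive = open, anticlockwise from above (at angle a it points along the clamp's x turned by +a). Starts 1.3 to 2.1. 0.2 N m of friction, stays where left. Flat bar 26 mm wide, reaching 140 mm from the stud axis; underside 13 to 15 mm, top 27 to 29 mm above the frame top, so fingertips 10 to 16 mm above the frame meet its side.
- strap_foot (a point): Underside of the rubber foot (18 mm wide) on the strap's pressure screw, 120 mm from the stud axis; x points outward along the strap. It passes 1.5 to 3 mm over the specimen while the lever is loose. Above it the screw's 17 mm nut and end stand 14 mm above the strap. Good place to push: the strap's side, 90 to 115 mm from the stud axis.
- lever (a joint): Angle of the black locking lever on top of the same stud, rad: 0 = tight (a firm end stop), positive = loose, anticlockwise from above. At angle b it points along the clamp's x axis turned by 1.92 + b. Starts at 1.2 to 1.9. 0.15 N m of friction, stays where left. Turning it to 0 lowers strap and lever by 1.8 mm per radian and presses the foot on the specimen.
- lever_ball (a point): Centre of the 19 mm ball at the lever's end, 78 mm from the stud axis, 62 mm above the frame top when tight, up to 3.5 mm more when loose. x points outward along the lever. The lever arm is a 15 mm round bar that slopes up from 52 mm above the frame top (30 mm out) to the ball; below it, the strap's top is at 26 to 29 mm.
- specimen: White rigid plastic test plate, 70 by 240 by 5 mm, loose on the perforated plate; origin at the centre of its underside, long side along the bed's y. Its top is 1 mm above the frame top. Must stay where it is.
- set_clamp: The other strap clamp, alike but already locked over the specimen; fixed. Origin on its stud axis at the frame top, same axes as the open clamp; its strap points along +x, its lever at +1.92 rad.
- weight: Brass test weight with a knob, 46 mm across, 62 mm tall, loose on the bench beside the bed's -y end. Origin: underside. Leave alone.
- jar: Small amber jar with black cap, 52 mm across, 65 mm tall, loose on the bench off the bed's +y end. Origin: underside. Leave alone.
- spanner: Steel spanner 150 mm long lying loose on the bench beyond the bed's +x side. Leave alone.

How it is judged:
On the way, in this order (a step that is already met when the one before it is completed fails the run):
1. the strap is home against its stop pin, the lever still loose (value of joint strap below 0.06 rad and value of joint lever above 0.7 rad), for 0.2 s.
2. the lever is tight with the strap still home (value of joint strap below 0.06 rad and value of joint lever below 0.15 rad), for 0.2 s.
At the end, for the whole second after the job is handed in: The strap is within 0.06 rad of its stop, the lever within 0.15 rad of its tight end, the rubber foot presses on the specimen, the specimen lies within 6 mm and the weight, jar and spanner within 20 mm of where they were (all of step 2 and contact force between clamp and specimen above 0.5 N and distance of specimen from where it was at the start of the episode below 0.006 m and distance of each of weight, jar, spanner from where it was at the start of the episode below 0.02 m); the robot touches nothing.
It fails at once if the lever is locked before the strap is home (value of joint lever below 0.5 rad and value of joint strap above 0.12 rad).
It fails at once if the specimen is lifted or shifted (distance of specimen from where it was at the start of the episode above 0.006 m or angle between specimen's own z axis and vertical above 0.06 rad).
It fails at once if the strap is taken between the fingers (x of the grasp point in the frame of strap_foot between -0.1 and 0.02 m and y of the grasp point in the frame of strap_foot between -0.007 and 0.007 m and z of the grasp point in the frame of strap_foot below 0.031 m).
It fails at once if the lever is taken between the fingers (x of the grasp point in the frame of lever_ball between -0.06 and 0.009 m and y of the grasp point in the frame of lever_ball between -0.005 and 0.005 m and z of the grasp point in the frame of lever_ball below 0.01 m).
It fails at once if a loose thing on the bench is knocked or lifted (distance of any of weight, jar, spanner from where it was at the start of the episode above 0.02 m).
It also fails if it takes over 48 s, if anything falls off the work surface, if the arm or the gripper's body presses on something with over 40 N, if the wrist force passes 120 N, or if a joint passes its speed limit or range.

## Working session

There is one attempt and no reset: what is moved stays moved. The work goes in short steps, Python scripts to look and compute and a tool call to move; the robot and the scene stay as the last step left them, time stands still between calls to the robot, and variables do not carry over. Pictures are saved under pics/ and viewed, and the job is handed in when it is done.

Besides the shell and the picture viewer there is one more tool, called after "Call:" in YAML: its name, and indented under it one key for each argument. step_arm: Moves the arm, as the interface text tells. Its arguments: {"type":"object","properties":{"series":{"type":"array","items":{"type":"array","items":{"type":"number"}}},"claw":{"type":"number"},"newtons":{"type":"number"}},"required":["series"]}

```bash
mkdir -p pics; ls
python3 - <<'E'
from cell import read_state, imaging, order, ctrl
import cv2
s=read_state(); print(s, ctrl.finger_overhang)
for n in("top","side"):
    c=imaging.capture(n); cv2.imwrite(f"pics/{n}0.png",c["pixels"]); print(n,c["intrinsics"],c["k1"],c["T"])
E
```

```text
pics
{'time': 0.0, 'qpos': array([ 1.03289740e+00,  1.59018272e-01,  1.59824116e+00,  4.77684984e-05,
        1.38618374e+00, -2.10100616e-01]), 'qvel': array([-0.00097007, -0.00061488, -0.00146994,  0.0009707 , -0.00051588,
       -0.00022974]), 'joint_torque': array([ 1.07701475e-03, -3.85561931e+01, -3.22111666e+01,  7.03162118e-02,
        3.76405288e-02, -1.21661483e-04]), 'ee_pos': array([0.18483056, 0.54387318, 0.2386317 ]), 'tool_rot': array([-5.12498187e-01, -3.09877732e+00,  2.67829171e-03]), 'contact_force': array([0.49544458, 0.02057359, 0.37975021]), 'ft_torque': array([-0.0186415 ,  0.00115311,  0.02998472]), 'gripper_width': 0.09159740116620285} 0.025
top [[408.36792352   0.         277.93958755]
 [  0.         408.36792352 209.09701428]
 [  0.           0.           1.        ]] -0.12344331002987022 [[-0.02270485 -0.99516023  0.09560656  0.56185333]
 [-0.99972063  0.02322873  0.00436998  0.06425253]
 [-0.00656965 -0.09548063 -0.99540961  1.07382226]
 [ 0.          0.          0.          1.        ]]
side [[497.48156554   0.         281.58034176]
 [  0.         497.48156554 212.12332455]
 [  0.           0.           1.        ]] -0.12852643371980027 [[ 0.72257825 -0.45625302  0.51933983  0.10644697]
 [-0.69100347 -0.49830229  0.52364972 -0.44253659]
 [ 0.01987146 -0.73724352 -0.67533482  0.75535594]
 [ 0.          0.          0.          1.        ]]
```

View pics/top0.png

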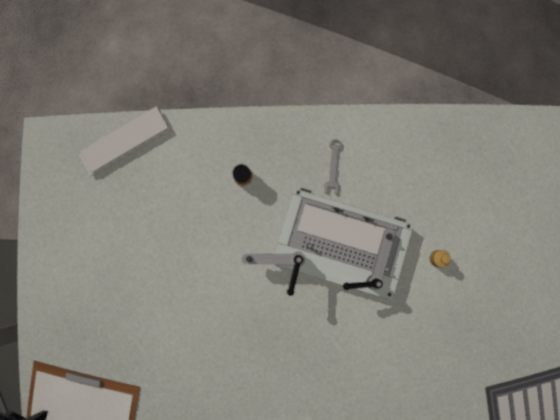

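View pics/side0.png

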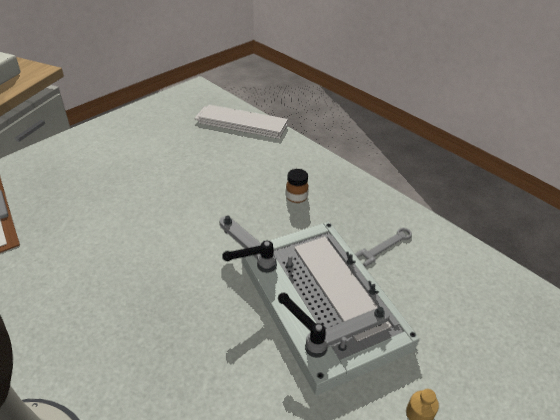

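```bash
cat > h.py <<'E'
from cell import read_state, imaging, order, ctrl
import cv2, numpy as np
def und(c,uv):
    K=c["intrinsics"];return cv2.undistortPoints(np.array(uv,float).reshape(-1,1,2),K,np.array([c["k1"],0,0,0.]))[:,0]
def ray(c,uv):
    n=und(c,[uv])[0]; T=c["T"]; return T[:3,3],T[:3,:3]@np.array([n[0],n[1],1])
def plane(c,uv,z):
    o,d=ray(c,uv); return o+d*(z-o[2])/d[2]
def proj(c,P):
    T=np.linalg.inv(c["T"]);p=T[:3,:3]@np.asarray(P)+T[:3,3]
    return cv2.projectPoints(p.reshape(1,3),np.zeros(3),np.zeros(3),c["intrinsics"],np.array([c["k1"],0,0,0.]))[0].ravel()
def tri(c1,u1,c2,u2):
    o1,d1=ray(c1,u1);o2,d2=ray(c2,u2)
    a=np.linalg.lstsq(np.stack([d1,-d2],1),o2-o1,rcond=None)[0]
    p,q=o1+a[0]*d1,o2+a[1]*d2
    return (p+q)/2,np.linalg.norm(p-q)
E
python3 - <<'E'
import cv2
a=cv2.imread("pics/top0.png")[170:320,235:425];cv2.imwrite("pics/tz.png",cv2.resize(a,None,fx=4,fy=4,interpolation=cv2.INTER_CUBIC))
a=cv2.imread("pics/side0.png")[200:390,210:420];cv2.imwrite("pics/sz.png",cv2.resize(a,None,fx=3,fy=3,interpolation=cv2.INTER_CUBIC))
E
```

```text
(no output)
```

View pics/tz.png

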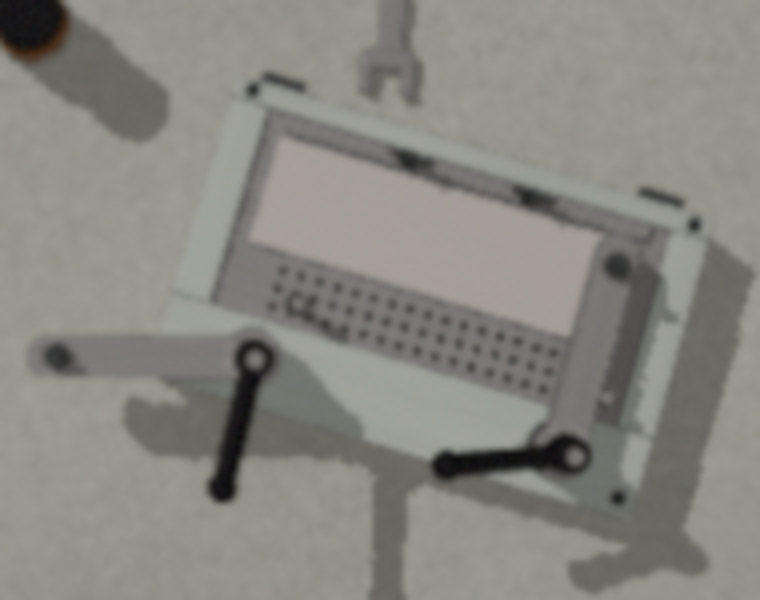

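View pics/sz.png

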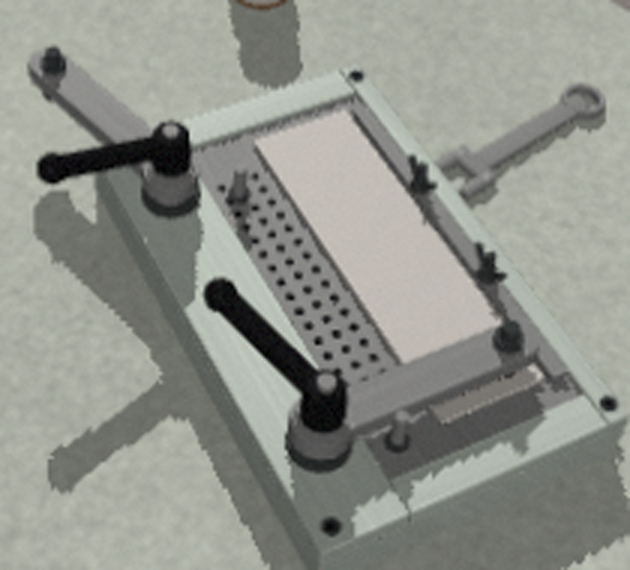

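```bash
cat > m.py <<'E'
from h import *
ct=imaging.capture("top");cs=imaging.capture("side")
t=lambda x,y:((x+.5)/4-.5+235,(y+.5)/4-.5+170)
s=lambda x,y:((x+.5)/3-.5+210,(y+.5)/3-.5+200)
pt=dict(so=((255,358),(171,132)),ss=((572,456),(326,382)),bo=((222,489),(51,167)),bs=((446,466),(219,294)),no=((57,357),(54,58)),ns=((617,265),(509,330)))
R={}
for k,(a,b) in pt.items():
    R[k],e=tri(ct,t(*a),cs,s(*b)); print(k,R[k].round(4),round(e,4), plane(ct,t(*a),R[k][2]).round(4))
d=R['so']-R['ss'];print("stud sep",np.linalg.norm(d),"bed y dir",np.arctan2(d[1],d[0]))
a=np.arctan2(d[1],d[0])-np.pi/2
for n,o,b,nn in(("open",'so','bo','no'),("set",'ss','bs','ns')):
    v=R[nn]-R[o];w=R[b]-R[o];print(n,"strap",np.arctan2(v[1],v[0])-a,np.hypot(*v[:2]),"lever",np.arctan2(w[1],w[0])-a-1.92,np.hypot(*w[:2]))
for p in((30,355),(617,497),(694,224),(252,90)): print(plane(ct,t(*p),.04).round(4))
j=plane(ct,(242,174),.065);w=plane(ct,(441,258),.06);print("jar",j,"weight",w)
print("yaw clamp",a)
E
python3 m.py
```

```text
so [0.5341 0.0235 0.0974] 0.0024 [0.535  0.0227 0.0974]
ss [ 0.4711 -0.165   0.0959] 0.0011 [ 0.4715 -0.1654  0.0959]
bo [0.4579 0.0451 0.1046] 0.0024 [0.4589 0.0443 0.1046]
bs [ 0.4677 -0.0878  0.1013] 0.0022 [ 0.4685 -0.0886  0.1013]
no [0.5371 0.1427 0.0747] 0.0014 [0.5377 0.1422 0.0747]
ns [ 0.5848 -0.2028  0.0731] 0.0014 [ 0.5853 -0.2034  0.0731]
stud sep 0.19873679806958905 bed y dir 1.248275231309466
open strap 1.867955423942429 0.11922753462839775 lever 1.2677370335815272 0.07914887206088757
set strap 0.001537728236590985 0.11980399607040894 lever 0.01794374091137385 0.07724590598699001
[0.5384 0.1619 0.04  ]
[ 0.4395 -0.2065  0.04  ]
[ 0.6108 -0.2636  0.04  ]
[0.7035 0.0175 0.04  ]
jar [0.74927808 0.15680893 0.065     ] weight [ 0.52613425 -0.33848699  0.06      ]
yaw clamp -0.3225210954854305
```

Call:
step_arm:
  series:
    - [-3.5,-2.5,0,0]
    - [-3.5,-2.5,0,0]
    - [-3.5,-2.5,0,0]
    - [-3.5,-2.5,0,0]
    - [-3.5,-2.5,0,0]
  claw: 0
  newtons: 30

```text
time: 0.7
ee_pos: [0.311, 0.367, 0.2375]
tool_rot: [-0.497, -3.1, 0.002]
contact_force: [0.9, 0.3, -0.8]
gripper_width: 0.054
```

```bash
cat > go.py <<'E'
import sys
from h import *
from scipy.spatial.transform import Rotation as Ro
O=np.array([.534,.0235,.04]); C=Ro.from_euler('z',-.3225).as_matrix()
s=read_state(); R=Ro.from_rotvec(s["tool_rot"]).as_matrix()
p=C.T@(s["ee_pos"]+R[:,2]*.025-O)
print("t",round(s["time"],2),"tip in clamp mm",(p*1e3).round(1),"F",s["contact_force"].round(1),"w",round(s["gripper_width"],4),"toolx,y in clamp",(C.T@R)[:,:2].round(3).tolist())
# strap pushing: tip centre for strap angle a, radius r, gap g
if len(sys.argv)>1:
    k,a,r,g,z=sys.argv[1],*map(float,sys.argv[2:])
    Rc=C.T@R; h=13 if k=="strap" else 7.5
    th=a if k=="strap" else 1.92+a
    n=np.array([np.sin(th),-np.cos(th),0]);u=np.array([np.cos(th),np.sin(th),0])
    off=h+10*abs(n@Rc[:,0])+18*abs(n@Rc[:,1])+g
    t=r*u-off*n; t[2]=z
    print("target",t.round(1),"tool move cm",(Rc.T@(t-p*1e3)/10).round(2))
E
python3 go.py strap 1.868 100 20 30
```

```text
t 0.7 tip in clamp mm [-320.4  255.1  172.5] F [ 0.9  0.3 -0.8] w 0.054 toolx,y in clamp [[-1.0, -0.005], [-0.005, 1.0], [0.001, -0.001]]
target [-75.   81.6  30. ] tool move cm [-24.48 -17.43  14.24]
```

Call:
step_arm:
  series:
    - [-3.5,-2.5,0,0]
    - [-3.5,-2.5,0,0]
    - [-3.5,-2.5,0,0]
    - [-3.5,-2.5,0,0]
    - [-3.5,-2.5,1,0]

```text
time: 1.2
ee_pos: [0.4424, 0.1857, 0.2286]
tool_rot: [0.496, 3.1, 0.001]
contact_force: [0.2, 0.6, -0.1]
gripper_width: 0.0141
```

Call:
step_arm:
  series:
    - [-3.5,-2.5,2,0]
    - [-2.5,-1.8,2,0]
    - [-1.5,-1,3,0]
    - [0,0,3,0]
    - [0,0,0,0]

```text
time: 1.7
ee_pos: [0.5024, 0.1029, 0.1256]
tool_rot: [0.509, 3.095, 0.001]
contact_force: [-0.4, -0.5, 0.5]
gripper_width: 0.0007
```

```bash
python3 go.py strap 1.868 100 20 12;python3 - <<'E'
from h import *
for n in("top","side"):
    c=imaging.capture(n)["pixels"]
    a=c[150:330,200:420] if n=="top" else c[150:390,150:430]
    cv2.imwrite(f"pics/{n}1.png",cv2.resize(a,None,fx=2.5,fy=2.5))
E
```

```text
t 1.7 tip in clamp mm [-55.1  65.3  60.6] F [-0.4 -0.5  0.5] w 0.0007 toolx,y in clamp [[-1.0, 0.003], [0.003, 1.0], [-0.005, 0.001]]
target [-75.1  81.6  12. ] tool move cm [2.03 1.62 4.85]
```

View pics/side1.png

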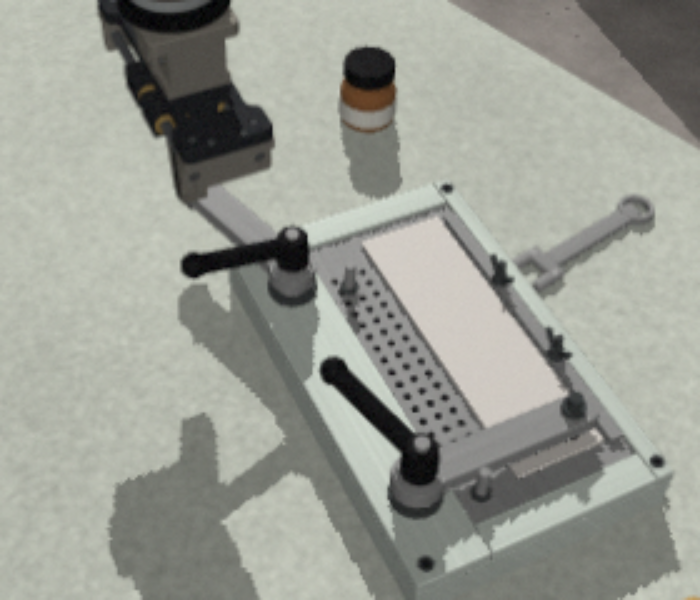

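View pics/top1.png

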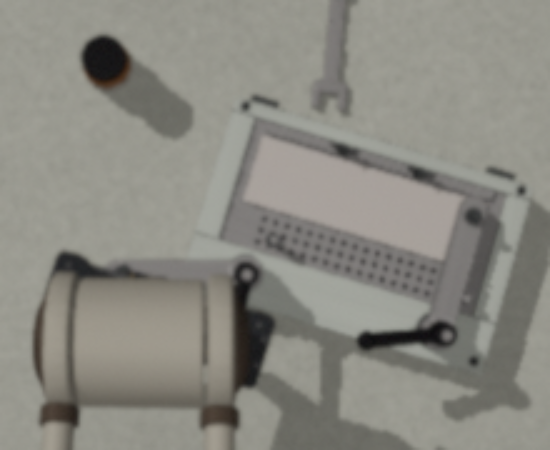

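Call:
step_arm:
  series:
    - [2,1.6,0,0]
    - [0,0,0,0]
    - [0,0,2.5,0]
    - [0,0,2,0]
    - [0,0,0,0]

```text
time: 2.3
ee_pos: [0.4992, 0.1273, 0.0951]
tool_rot: [0.495, 3.07, 0.007]
contact_force: [-1.4, -0.5, 0.7]
gripper_width: 0.0005
```

```bash
python3 go.py strap 1.868 100 0 12;for a in 1.6 1.3 1.0 .7 .4 .2 0; do python3 go.py strap $a 100 0 12|tail -1;done
```

```text
t 2.3 tip in clamp mm [-65.1  87.6  30.1] F [-1.4 -0.5  0.7] w 0.0005 toolx,y in clamp [[-1.0, -0.003], [-0.003, 1.0], [-0.031, 0.009]]
target [-55.8  87.5  12. ] tool move cm [-0.87 -0.03  1.84]
target [-26.4  99.3  12. ] tool move cm [-3.82  1.14  1.94]
target [  0.3 103.7  12. ] tool move cm [-6.48  1.57  2.03]
target [ 27.8 101.   12. ] tool move cm [-9.23  1.29  2.11]
target [55.1 89.8 12. ] tool move cm [-11.96   0.17   2.19]
target [79.1 69.8 12. ] tool move cm [-14.35  -1.85   2.24]
target [91.5 51.8 12. ] tool move cm [-15.59  -3.64   2.26]
target [100.  31.  12.] tool move cm [-16.43  -5.73   2.27]
```

Call:
step_arm:
  series:
    - [0,0,0,0]
    - [0,0,0,0]

```text
time: 2.5
ee_pos: [0.5014, 0.1274, 0.0985]
tool_rot: [0.492, 3.065, 0.008]
contact_force: [-0.4, -0.4, 0.5]
gripper_width: -0.0001
```

```bash
python3 go.py strap 1.868 100 5 12; python3 -c "
from h import *
print(read_state()['qpos'],read_state()['joint_torque'])"
```

```text
t 2.5 tip in clamp mm [-63.   88.5  33.5] F [-0.4 -0.4  0.5] w -0.0001 toolx,y in clamp [[-0.999, -0.004], [-0.004, 1.0], [-0.036, 0.011]]
target [-60.6  86.   12. ] tool move cm [-0.16 -0.27  2.15]
[ 0.01590482  0.14398237  1.91217393 -0.00198174  1.04791239 -1.23530218] [ 1.37745534e-02 -3.35889030e+01 -2.79867965e+01  5.26859541e-03
 -7.88425631e-02  2.17218317e-04]
```

Call:
step_arm:
  series:
    - [0.5,-0.2,0.5,0]
    - [0,0,0.5,0]
    - [0,0,0.5,0]
    - [0,0,0.5,0]
    - [0,0,0,0]

```text
time: 3.0
ee_pos: [0.4982, 0.1269, 0.0795]
tool_rot: [0.492, 3.06, 0.009]
contact_force: [-0.0, 0.5, -0.7]
gripper_width: 0.0005
```

```bash
python3 go.py strap 1.868 100 5 12
```

```text
t 3.0 tip in clamp mm [-65.7  87.   14.5] F [-0.   0.5 -0.7] w 0.0005 toolx,y in clamp [[-0.999, -0.004], [-0.004, 1.0], [-0.041, 0.012]]
target [-60.6  86.   12. ] tool move cm [-0.5  -0.1   0.27]
```

Call:
step_arm:
  series:
    - [-1,0.2,0.3,0]
    - [-1,0.3,0.1,0]
    - [-1,0.3,0.05,0]
    - [-1,0.3,0.05,0]
    - [-1.3,0.2,0.05,0]

```text
time: 3.5
ee_pos: [0.5545, 0.1226, 0.0746]
tool_rot: [0.492, 3.066, 0.007]
contact_force: [-2.5, -0.7, 0.6]
gripper_width: 0.0001
```

```bash
python3 go.py strap 1.3 100 0 12
```

```text
t 3.5 tip in clamp mm [-11.1 100.7   9.6] F [-2.5 -0.7  0.6] w 0.0001 toolx,y in clamp [[-0.999, -0.005], [-0.004, 1.0], [-0.035, 0.01]]
target [  0.2 103.7  12. ] tool move cm [-1.14  0.3  -0.2 ]
```

Call:
step_arm:
  series:
    - [-1.1,0.3,-0.25,0]
    - [-1.3,-0.1,0,0]
    - [-1.3,-0.2,0.05,0]
    - [-1.3,-0.4,0.05,0]
    - [-1.3,-0.6,0.05,0]

```text
time: 4.0
ee_pos: [0.6141, 0.0927, 0.0748]
tool_rot: [0.492, 3.075, 0.005]
contact_force: [-2.2, 0.8, 0.2]
gripper_width: 0.0007
```

```bash
python3 go.py strap .6 100 0 12;python3 go.py strap .4 100 0 12
```

```text
t 4.0 tip in clamp mm [54.7 91.2  9.9] F [-2.2  0.8  0.2] w 0.0007 toolx,y in clamp [[-1.0, -0.005], [-0.005, 1.0], [-0.026, 0.007]]
target [63.6 84.1 12. ] tool move cm [-0.89 -0.71 -0.2 ]
t 4.0 tip in clamp mm [54.7 91.2  9.9] F [-2.2  0.8  0.2] w 0.0007 toolx,y in clamp [[-1.0, -0.005], [-0.005, 1.0], [-0.026, 0.007]]
target [79.1 69.8 12. ] tool move cm [-2.43 -2.16 -0.17]
```

Call:
step_arm:
  series:
    - [-0.9,-0.7,-0.2,0]
    - [-0.9,-0.8,0,0]
    - [-0.7,-0.8,0.05,0]
    - [-0.6,-0.9,0,0]
    - [-0.4,-0.6,0,0]

```text
time: 4.5
ee_pos: [0.6384, 0.0416, 0.0767]
tool_rot: [0.493, 3.075, 0.006]
contact_force: [-1.2, 1.4, 0.8]
gripper_width: 0.0003
```

```bash
python3 go.py strap .1 100 0 12;python3 go.py strap .0 100 0 12
```

```text
t 4.5 tip in clamp mm [94.  50.5 11.7] F [-1.2  1.4  0.8] w 0.0003 toolx,y in clamp [[-1.0, -0.004], [-0.004, 1.0], [-0.026, 0.008]]
target [96.3 41.7 12. ] tool move cm [-0.23 -0.88 -0.03]
t 4.5 tip in clamp mm [94.  50.5 11.7] F [-1.2  1.4  0.8] w 0.0003 toolx,y in clamp [[-1.0, -0.004], [-0.004, 1.0], [-0.026, 0.008]]
target [100.  31.  12.] tool move cm [-0.59 -1.95 -0.03]
```

Call:
step_arm:
  series:
    - [-0.3,-0.6,0,0]
    - [-0.2,-0.5,0,0]
    - [0,-0.4,0,0]
    - [0,-0.2,0,0]
    - [0,-0.1,0,0]

```text
time: 5.0
ee_pos: [0.6388, 0.0205, 0.0776]
tool_rot: [0.494, 3.071, 0.007]
contact_force: [0.6, 1.5, -1.0]
gripper_width: 0.0002
```

```bash
python3 go.py strap .0 100 0 12
```

```text
t 5.0 tip in clamp mm [101.1  30.6  12.6] F [ 0.6  1.5 -1. ] w 0.0002 toolx,y in clamp [[-1.0, -0.004], [-0.003, 1.0], [-0.03, 0.009]]
target [100.  31.  12.] tool move cm [0.11 0.04 0.06]
```

Call:
step_arm:
  series:
    - [0,-0.15,0,0]
    - [0,-0.15,0,0]

```text
time: 5.2
ee_pos: [0.6382, 0.0178, 0.0778]
tool_rot: [0.493, 3.07, 0.007]
contact_force: [1.3, 1.9, -1.0]
gripper_width: 0.0002
```

Call:
step_arm:
  series:
    - [0,-0.2,0,0]
    - [0,-0.2,0,0]

```text
time: 5.4
ee_pos: [0.6374, 0.0142, 0.078]
tool_rot: [0.492, 3.068, 0.008]
contact_force: [2.9, 2.4, -1.6]
gripper_width: 0.0004
```

```bash
python3 go.py strap .0 100 0 12
```

```text
t 5.4 tip in clamp mm [101.8  24.2  13. ] F [ 2.9  2.4 -1.6] w 0.0004 toolx,y in clamp [[-0.999, -0.005], [-0.004, 1.0], [-0.033, 0.01]]
target [100.  31.  12.] tool move cm [0.18 0.68 0.1 ]
```

Run:
```python
from h import *
for n in("top","side"):
    c=imaging.capture(n)["pixels"]
    a=c[150:330,200:420] if n=="top" else c[150:390,150:430]
    cv2.imwrite(f"pics/{n}2.png",cv2.resize(a,None,fx=2.5,fy=2.5))
```

```text
(no output)
```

View pics/side2.png

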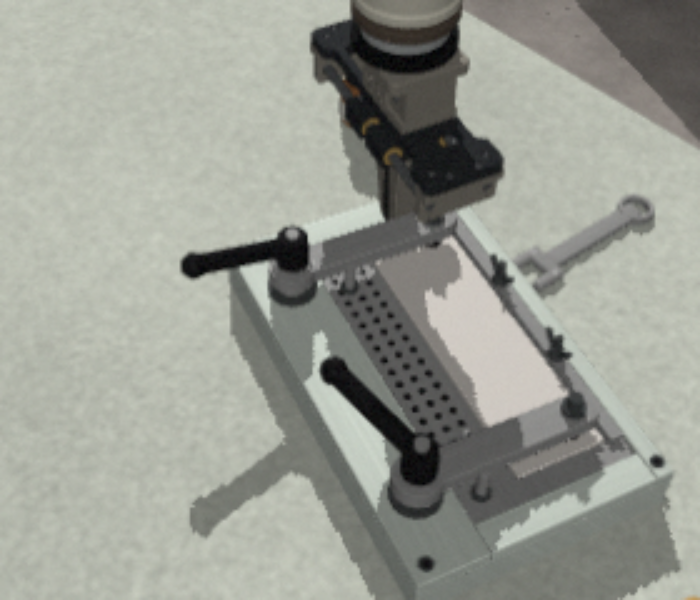

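View pics/top2.png

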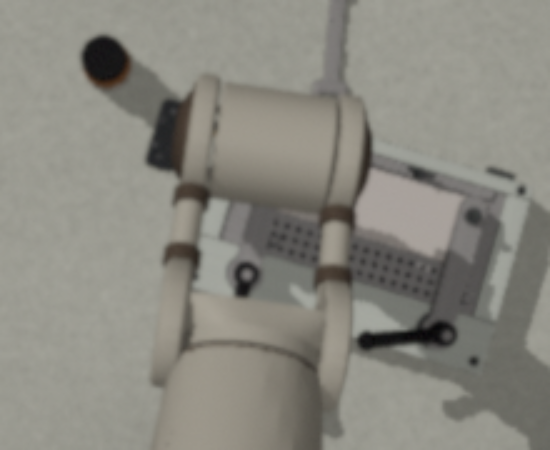

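Run:
```python
from h import *
from scipy.spatial.transform import Rotation as Ro
O=np.array([.534,.0235,.04]); 
c=imaging.capture("side")
im=c["pixels"][190:290,240:350]
im=cv2.resize(im,None,fx=7,fy=6,interpolation=cv2.INTER_CUBIC);
for a,col in((0,(0,255,0)),(.1,(0,0,255)),(.2,(255,0,0))):
    C=Ro.from_euler('z',-.3225+a).as_matrix()
    P=[proj(c,O+C@np.array(q)*1e-3) for q in((25,13,28),(140,13,28),(140,-13,28),(25,-13,28))]
    print(a,np.round(P,1).tolist())
    cv2.polylines(im,[np.int32([((p[0]-240)*7,(p[1]-190)*6) for p in P])],False,col,1)
cv2.imwrite("pics/s3.png",im)
```

```text
0 [[276.5, 246.0], [329.2, 228.8], [335.7, 237.3], [282.3, 255.2]]
0.1 [[275.3, 245.4], [324.9, 224.6], [332.4, 232.5], [282.3, 254.1]]
0.2 [[274.0, 244.9], [320.2, 220.8], [328.6, 228.1], [282.1, 253.0]]
```

View pics/s3.png

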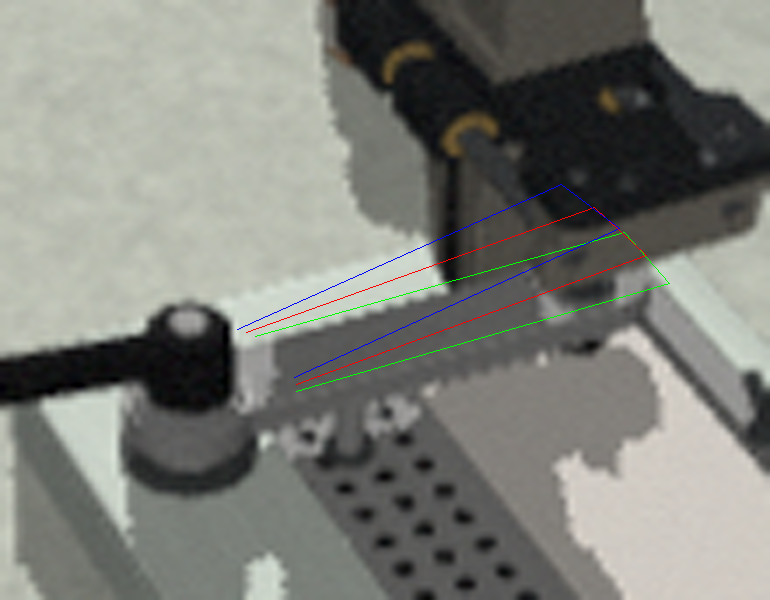

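Call:
step_arm:
  series:
    - [0,-0.25,0,0]
    - [0,-0.25,0,0]

```text
time: 5.75
ee_pos: [0.6367, 0.0116, 0.0782]
tool_rot: [0.493, 3.066, 0.015]
contact_force: [3.9, 9.4, -1.0]
gripper_width: 0.0005
```

```bash
python3 go.py strap .0 100 0 12
```

```text
t 5.75 tip in clamp mm [102.1  21.6  13.3] F [ 3.9  9.4 -1. ] w 0.0005 toolx,y in clamp [[-0.999, -0.004], [-0.004, 1.0], [-0.034, 0.015]]
target [100.  31.  12.] tool move cm [0.21 0.94 0.13]
```

Call:
step_arm:
  series:
    - [0,-0.25,0,0]
    - [0,-0.25,0,0]
    - [0,0.5,0,0]
    - [0,1,0,0]
    - [0,1.5,0,0]

```text
time: 6.25
ee_pos: [0.6451, 0.039, 0.079]
tool_rot: [0.496, 3.065, 0.024]
contact_force: [0.8, 0.0, 0.4]
gripper_width: 0.0001
```

Call:
step_arm:
  series:
    - [0,1.5,-2,0]
    - [0,1,-3,0]
    - [0,0,-4,0]
    - [0,0,-3,0]
    - [0,0,0,0]

```text
time: 6.75
ee_pos: [0.6478, 0.0669, 0.2017]
tool_rot: [0.491, 3.073, 0.018]
contact_force: [1.2, 0.1, 0.4]
gripper_width: 0.0004
```

```bash
python3 go.py lever 1.268 65 25 80
```

```text
t 6.75 tip in clamp mm [ 94.9  77.7 136.7] F [1.2 0.1 0.4] w 0.0004 toolx,y in clamp [[-1.0, -0.006], [-0.005, 1.0], [-0.028, 0.016]]
target [-62.6 -53.9  80. ] tool move cm [ 15.96 -13.15   5.01]
```

Call:
step_arm:
  series:
    - [3,-2.5,0,0]
    - [3,-2.5,0,0]
    - [3,-2.5,0,0]
    - [3,-2.5,0,0]
    - [2,-2,0,0]

```text
time: 7.25
ee_pos: [0.4726, -0.0029, 0.1895]
tool_rot: [0.485, 3.08, 0.014]
contact_force: [0.0, 0.0, -0.1]
gripper_width: 0.0004
```

Call:
step_arm:
  series:
    - [1,-1,0,0]
    - [0,0,0,0]

```text
time: 7.45
ee_pos: [0.4557, -0.0096, 0.1862]
tool_rot: [0.489, 3.085, 0.013]
contact_force: [-0.3, 0.2, 0.3]
gripper_width: 0.0005
```

```bash
python3 go.py lever 1.268 65 25 50
python3 - <<'E'
from h import *
for n in("top","side"):
    c=imaging.capture(n)["pixels"]
    a=c[150:330,200:420] if n=="top" else c[150:390,150:430]
    cv2.imwrite(f"pics/{n}4.png",cv2.resize(a,None,fx=2.5,fy=2.5))
E
```

```text
t 7.45 tip in clamp mm [-63.4 -55.9 121.2] F [-0.3  0.2  0.3] w 0.0005 toolx,y in clamp [[-1.0, -0.008], [-0.008, 1.0], [-0.016, 0.011]]
target [-62.6 -53.8  50. ] tool move cm [0.04 0.13 7.13]
```

View pics/side4.png

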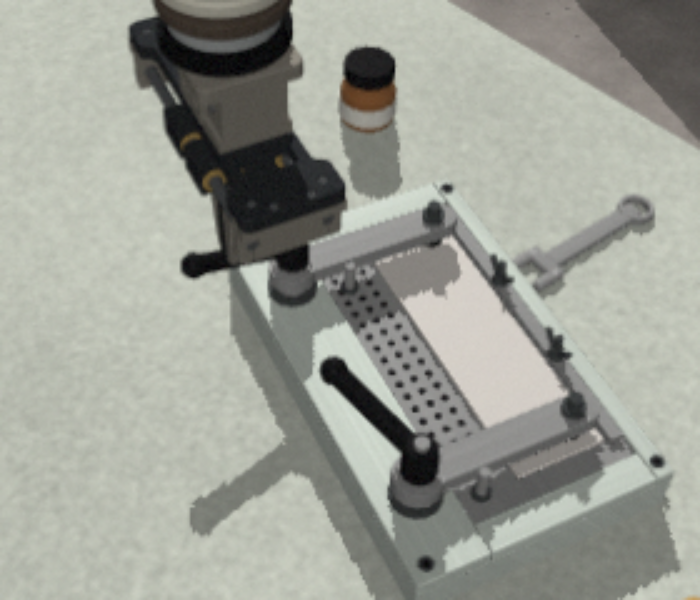

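View pics/top4.png

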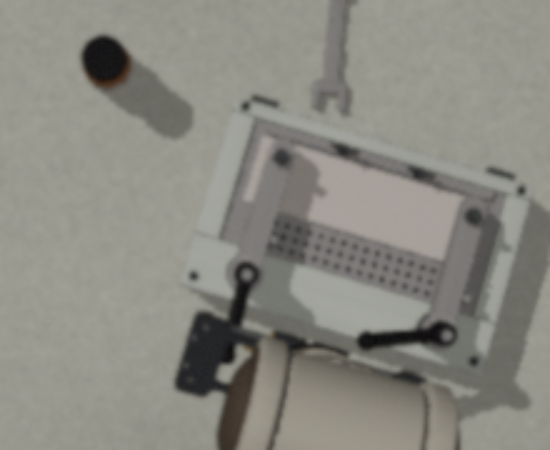

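Run:
```python
from h import *
ct=imaging.capture("top");cs=imaging.capture("side")
P,e=tri(ct,(312.2,212.6),cs,(323,233.8));print(P,e)
v=P-np.array([.5341,.0235,0]);print(np.arctan2(v[1],v[0])+.3225,np.hypot(*v[:2]))
```

```text
[ 0.64661463 -0.01471922  0.07491857] 0.0016157792736800065
-0.004953637202989691 0.11882865828300077
```

Call:
step_arm:
  series:
    - [0,0,2,0]
    - [0,0,2,0]
    - [0,0,2,0]
    - [0,0,1,0]
    - [0,0,0,0]

```text
time: 8.15
ee_pos: [0.4648, -0.0076, 0.1162]
tool_rot: [0.48, 3.08, 0.013]
contact_force: [-0.7, 1.3, 1.0]
gripper_width: 0.0001
```

```bash
python3 go.py lever 1.268 65 0 46;for b in 1.0 .7 .4 .2 0; do python3 go.py lever $b 65 -5 46|tail -1; done
```

```text
t 8.15 tip in clamp mm [-55.2 -51.2  51.3] F [-0.7  1.3  1. ] w 0.0001 toolx,y in clamp [[-1.0, -0.014], [-0.013, 1.0], [-0.023, 0.012]]
target [-63.7 -28.8  46. ] tool move cm [0.83 2.24 0.53]
target [-68.3  -7.5  46. ] tool move cm [1.26 4.38 0.55]
target [-67.9  12.4  46. ] tool move cm [1.19 6.36 0.57]
target [-60.4  32.6  46. ] tool move cm [0.41 8.38 0.61]
target [-51.2  44.9  46. ] tool move cm [-0.52  9.59  0.65]
target [-39.  55.  46.] tool move cm [-1.75 10.58  0.69]
```

Call:
step_arm:
  series:
    - [0.8,0.4,0.6,0]
    - [0.1,1,0.1,0]
    - [0.1,1,0,0]
    - [0.1,1,0,0]
    - [0.1,1,0,0]

```text
time: 8.65
ee_pos: [0.4691, 0.0401, 0.1116]
tool_rot: [0.479, 3.075, 0.009]
contact_force: [0.2, -3.3, -0.3]
gripper_width: 0.0003
```

```bash
python3 go.py lever .7 65 -5 46
```

```text
t 8.65 tip in clamp mm [-66.1  -4.5  46.6] F [ 0.2 -3.3 -0.3] w 0.0003 toolx,y in clamp [[-1.0, -0.013], [-0.013, 1.0], [-0.028, 0.01]]
target [-67.9  12.4  46. ] tool move cm [0.15 1.69 0.07]
```

Call:
step_arm:
  series:
    - [0.1,0.8,0.1,0]
    - [0,0.9,0,0]
    - [-0.2,0.9,0,0]
    - [-0.4,0.9,0,0]
    - [-0.4,0.6,0,0]

```text
time: 9.15
ee_pos: [0.4915, 0.08, 0.1116]
tool_rot: [0.476, 3.076, 0.006]
contact_force: [-0.7, -5.7, -1.1]
gripper_width: 0.0003
```

```bash
python3 go.py lever .2 65 -5 46; python3 go.py lever 0 65 -5 46
```

```text
t 9.15 tip in clamp mm [-57.5  40.4  46.6] F [-0.7 -5.7 -1.1] w 0.0003 toolx,y in clamp [[-0.999, -0.015], [-0.015, 1.0], [-0.028, 0.008]]
target [-51.2  44.9  46. ] tool move cm [-0.63  0.44  0.09]
t 9.15 tip in clamp mm [-57.5  40.4  46.6] F [-0.7 -5.7 -1.1] w 0.0003 toolx,y in clamp [[-0.999, -0.015], [-0.015, 1.0], [-0.028, 0.008]]
target [-39.  55.  46.] tool move cm [-1.87  1.43  0.13]
```

Call:
step_arm:
  series:
    - [-0.5,0.4,0.05,0]
    - [-0.5,0.4,0,0]
    - [-0.5,0.4,0,0]
    - [-0.4,0.3,0,0]

```text
time: 9.55
ee_pos: [0.5138, 0.0886, 0.1103]
tool_rot: [0.477, 3.084, 0.001]
contact_force: [-11.6, -8.1, 0.8]
gripper_width: 0.0002
```

```bash
python3 go.py lever 0 65 -5 46
```

```text
t 9.55 tip in clamp mm [-39.3  55.5  45.3] F [-11.6  -8.1   0.8] w 0.0002 toolx,y in clamp [[-1.0, -0.016], [-0.016, 1.0], [-0.021, 0.004]]
target [-39.  55.  46.] tool move cm [-0.03 -0.05 -0.07]
```

Call:
step_arm:
  series:
    - [-0.4,0.15,0,0]
    - [-0.4,0.15,0,0]

```text
time: 9.75
ee_pos: [0.5159, 0.0895, 0.1083]
tool_rot: [0.478, 3.104, -0.003]
contact_force: [-15.0, -3.6, 11.3]
gripper_width: 0.0002
```

```bash
python3 go.py lever 0 65 -5 46
```

```text
t 9.75 tip in clamp mm [-38.1  56.8  43.3] F [-15.   -3.6  11.3] w 0.0002 toolx,y in clamp [[-1.0, -0.017], [-0.017, 1.0], [-0.001, -0.002]]
target [-39.  55.  46.] tool move cm [ 0.1  -0.18 -0.27]
```

Call:
step_arm:
  series:
    - [0.8,-0.2,-0.1,0]
    - [1.5,-0.3,0,0]
    - [1.5,0,0,0]
    - [1.5,0,-2,0]
    - [1,0,-3,0]

```text
time: 10.25
ee_pos: [0.4518, 0.1066, 0.157]
tool_rot: [-0.483, -3.096, -0.008]
contact_force: [0.9, 0.6, -0.3]
gripper_width: 0.0001
```

Call:
step_arm:
  series:
    - [3,3,-3,0]
    - [3,3,-3,0]
    - [3,3,-1,0]
    - [3,3,0,0]
    - [0,0,0,0]

```text
time: 10.75
ee_pos: [0.3776, 0.2635, 0.2362]
tool_rot: [0.49, 3.099, 0.035]
contact_force: [1.0, -0.2, -0.1]
gripper_width: 0.0004
```

```bash
python3 go.py
python3 - <<'E'
from h import *
for n in("top","side"):
    c=imaging.capture(n)["pixels"]
    a=c[170:320,235:425] if n=="top" else c[200:390,210:420]
    f=4 if n=="top" else 3
    cv2.imwrite(f"pics/{n}5.png",cv2.resize(a,None,fx=f,fy=f,interpolation=cv2.INTER_CUBIC))
E
```

```text
t 10.75 tip in clamp mm [-224.4  178.6  171.2] F [ 1.  -0.2 -0.1] w 0.0004 toolx,y in clamp [[-1.0, -0.009], [-0.009, 1.0], [-0.0, 0.022]]
```

View pics/side5.png

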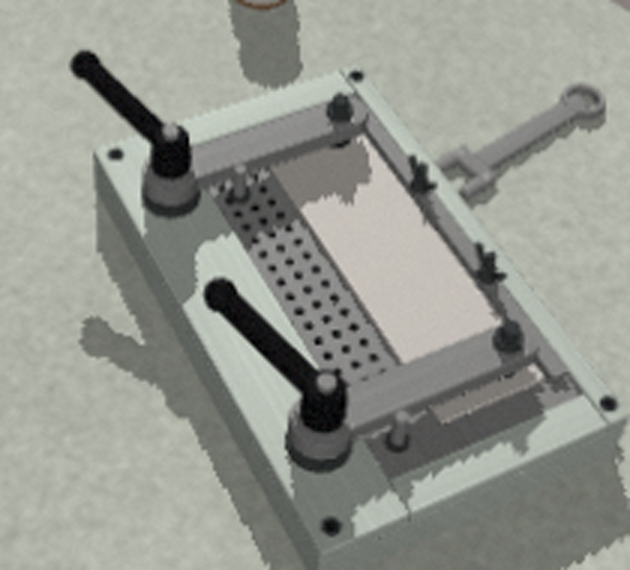

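View pics/top5.png

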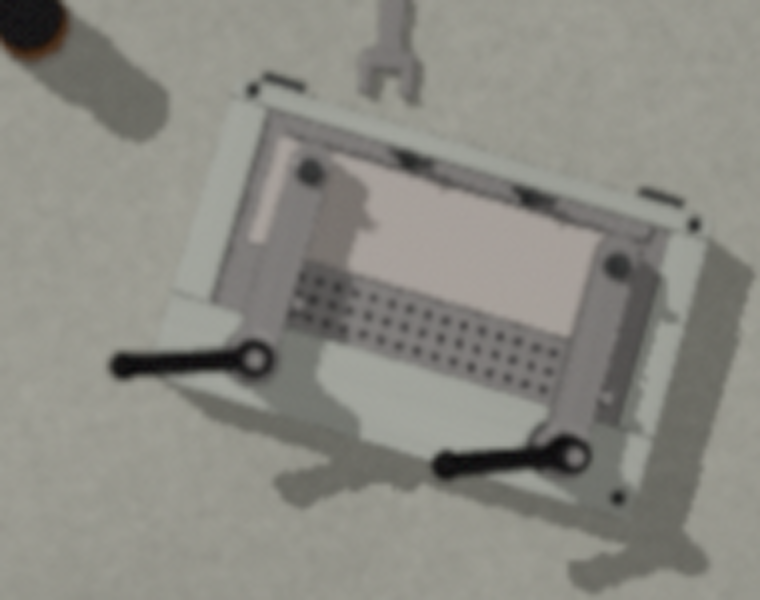

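```bash
sed -i "s/bo=((222,489),(51,167))/bo=((123,366),(86,64))/; s/no=((57,357),(54,58))/no=((311,172),(340,108))/" m.py; python3 m.py
```

```text
so [0.5341 0.0235 0.0974] 0.0024 [0.535  0.0227 0.0974]
ss [ 0.4711 -0.165   0.0959] 0.0011 [ 0.4715 -0.1654  0.0959]
bo [0.5316 0.1015 0.1015] 0.0014 [0.5322 0.1011 0.1015]
bs [ 0.4677 -0.0878  0.1013] 0.0022 [ 0.4685 -0.0886  0.1013]
no [ 0.6468 -0.0154  0.0702] 0.0021 [ 0.6475 -0.0161  0.0702]
ns [ 0.5848 -0.2028  0.0731] 0.0014 [ 0.5853 -0.2034  0.0731]
stud sep 0.19873679806958905 bed y dir 1.248275231309466
open strap -0.009401825153954102 0.11920664410306236 lever 0.004715677653367223 0.07810532016376144
set strap 0.001537728236590985 0.11980399607040894 lever 0.01794374091137385 0.07724590598699001
[0.5384 0.1619 0.04  ]
[ 0.4395 -0.2065  0.04  ]
[ 0.6108 -0.2636  0.04  ]
[0.7035 0.0175 0.04  ]
jar [0.74927808 0.15680893 0.065     ] weight [ 0.52613425 -0.33848699  0.06      ]
yaw clamp -0.3225210954854305
```

Both joints measure 0 within about 0.02 rad, and the arm is clear, so I'm handing in.

```bash
python3 -c "
from cell import order
print(order.job_done())"
```

```text
the job is handed in; nothing more can be done
None
```

With closed fingertips I pushed the open strap round to its stop pin, then pushed the black lever clockwise until it came up tight. I moved the arm clear and handed the job in at about 11 s of the 48 s allowed; no verdict is reported.

- **Strap:** the last camera check put it at about -0.01 rad. The push force had jumped to about 10 N when it met the pin.
- **Lever:** it measured about 0.005 rad, matching the already locked clamp within 0.02 rad. It stopped moving at about 19 N, with the fingertips starting to be pressed down the bar. I then backed off.
- **Specimen, jar and spanner:** by eye they look unmoved in the last pictures.
- **Weight:** it was outside the last picture crops, so I did not check it again. The arm never went near it.
- **Foot on the specimen:** I could not measure the foot's force directly. I infer contact from the lever being at its end stop and the screw nut measuring about 5 mm lower than before; about 2 mm was expected, and each camera measurement is only good to about 2 mm.
- **Disagreements:**
  - The strap reached its pin about 9 mm further on than I had worked out. I had assumed the closed fingertips were 36 mm across, and they are narrower.
  - The tool tilted by about 2° during the moves, with no effect that I could see.

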